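# Find the loose clamp bolt and hold its cap open

## Robot

A 7-joint arm with a two-finger parallel gripper is mounted at the origin on a cart in front of the work surface, level with it; the furniture and walls round the work are solid. World frame = base frame: x ahead of the robot, y to its left, z up, the work surface at z = 0. Lengths are in m, angles in rad, forces in N, time in s.
With the tool pointing down it reaches from about 0.35 to 0.9 m from the base axis. Payload 8.1 kg.
Tool frame: the origin (TCP) lies midway between the tips of the shut fingers; the grasp point (between the pads) lies 19 mm behind it; z points along the fingers, y is the line along which they close (so a half turn about z gives the same grasp; the last joint's range is limited). The gripper opens to 92 mm and grips with 3 to 60 N. Pads are 19 mm wide; open, the fingers measure 130 mm over their backs; the gripper's body (75 mm by 190 mm) begins 47 mm behind the grasp point.
Start: joints at [1.023, 0.434, 0.025, 1.573, -0.012, 1.134, -0.075], TCP at [0.269, -0.564, 0.227] pointing down, gripper open.
Joint ranges: [-2.62, 2.62], [-0.44, 2.09], [-1.27, 1.32], [0.08, 2.57], [-1.32, 4.46], [0.12, 2], [-2.74, 2.74]. Speed limits (rad/s): [2.22, 2.22, 3.01, 3.01, 3.14, 3.14, 3.14].

## Interface

Orientations are given as a rotation vector (axis times angle).
In Python, from cell import arm gives the robot as it stands.
- The arm moves only by the tool carry_out, never from a script. Its arguments are lists of equal length, an entry for each row: "claw": the finger opening in cm, from 0 to 9.18; "delta_pos": the shift along the tool's x, y, z in cm, a list of three; "angular": the turn, a rotation vector about the tool's x, y, z in rad, a list of three. In form: {"claw": [claw, ...], "delta_pos": [[dx, dy, dz], ...], "angular": [[ax, ay, az], ...]}. A call has 1 to 20 rows; each row shifts and turns the commanded pose from where the row before left it, along the tool's axes as they then stand; what a row does not reach is not made up. A row lasts 1/10 s, in which the tool goes at most 50 mm and 8.59 degrees, less where a joint would pass 70% of its speed; a pose out of reach is approached as far as the arm can. A call with a gripper value outside its range is refused whole. The fingers move at their own pace and stop on an object; "force" is the grip in N (left out, the last holds). Time passes only in rows, so rows that do not move let the fingers close. It gives the time, the measured TCP pose, the force, the opening and the grip force at its end, in the units of the state.
- arm.observe(): the state, without advancing time (a new reading comes with each control period).
- arm.get_image(name): name is "scene" or "top" or "wrist"; returns a dict with "frame" (384x512x3 uint8, red, green, blue), "mtx" (3x3 intrinsics, pixels), "T" (4x4, takes a point from camera to world coordinates). Camera axes: x right, y down, z forward; pixel columns grow to the right and rows downward; lengths in m; the calibration is good to about 2 mm. A picture is of the moment at which its call begins. There is no depth.
- arm.sign_off(): hands the job in; it is judged then, once.
Trained networks look in a picture, given as the dict that the camera call returned (one of the last four; its "shot" number tells which), for a name from the list of things; names that differ only in an ending like _2 or _b are one class to them, and where a whole thing is asked for, a point or a joint stands for the part that bears it (a point fixed in the world has none). Each returns a list of dicts, best first, with "conf" (0 to 1); they miss things now and then, are a little off and sometimes report something else, mostly with a low value. They report only what shows in the picture. A call takes as long as a camera call.
- arm.look_for(label, picture): "centre" ([column, row] as shares, 0 to 1, of the picture: columns of its width, rows of its height, amid what is visible of it).
- arm.trace(label, picture): "region" (384x512 bool, what is visible of it) and "centre" ([column, row] as shares, 0 to 1, of the picture: columns of its width, rows of its height, amid what is visible of it).
- arm.place_of(label, picture): "centre" ([column, row] as shares, 0 to 1, of the picture: columns of its width, rows of its height: a listed point, or the origin of a listed thing).
The state is a dict: "clock": time; "joints": joint angles; "dq": joint speeds; "joint_efforts": joint torques, N m; "position": TCP position; "ee_rot": TCP orientation; "force": force on the tool from outside, world axes, zero at the start; "ft_torque": the same for the moment, N m; "width": opening from 0.0 (shut) to 1.0 (fully open); "gripper_force": force on a finger pad.
Only numpy, scipy, OpenCV 4.12 (cv2) and the standard library are available. Lean on these libraries where they do the work, as an engineer would, in place of code of your own. Each camera call takes 0.05 s, during which the arm holds its last target. There are 200 camera calls.

## Task

One of the three bolts on the clamp rail has worked loose. Pull the yellow guard all the way out towards you along its guides, tap the bolt heads to find the one that gives and push it down as far as it goes, then lift the green cap behind that bolt well open, at least 60 degrees, and finish still holding it up with the gripper so that a colleague can get a spanner on the nut. Leave the caps of the tight bolts shut, leave the guard out, and do not disturb the things lying round the rail.

Things in the scene. Friction and masses are not known exactly. Their poses are not given: they have to be found in the camera images.
- rail: clamp rail fixed to the bench: grey base plate 212 x 340 x 10 mm with three blue stations along its own y, 100 mm apart (a at y = +100, b at 0, c at -100 mm). Origin on the bench top; x points from the bolts (robot side) to the capped nut chambers (far side), z up; turned by up to about 0.28 rad. The bolts' axes lie at x = -45 mm, the shut caps' grip bars at x = 0, their hinges at x = +72 mm
- guard (a joint): slide of the yellow guard strip, m: 0 = over the three bolt heads, 0.055 = pulled out to its stop, towards the robot (the rail's -x), clear of the heads. About 2 N moves it; it stays where it is left. Its ends run in two aluminium guides (y = +-156 mm on the rail) under overhanging lips 74 mm high
- guard_knob (a point): middle of the black upright round knob on the guard, 22 mm in diameter, 34 mm tall, standing on the middle of the guard strip (44 x 300 mm, 4 mm thick, its top 66 mm above the bench); this point is 88 mm above the bench, 12 mm below the knob's top. The grip bar of cap b is 45 mm behind it while the guard is closed
- bolt_a_head (a point): middle of the top of the left (+y) bolt's hexagon head, 20 mm across flats, 55 mm above the bench, 10 mm proud of the 40 mm square boss it stands in; under the guard at the start
- bolt_a (a joint): how far the left (+y) bolt has sunk, m: 0 at the start. A tight bolt does not give under a tap; the loose one sinks about 6 mm under some 3 N, then stops hard, and stays down
- cap_a_grip (a point): middle of the black grip bar of the left (+y) cap: a round bar along the rail's y, 16 mm in diameter, 32 mm long with flat ends, 90 mm above the bench when shut, on a 9 mm stem over the front of the green cap plate (86 x 80 x 5 mm, its top 61 mm above the bench, so 21 mm free under the bar). Take it by its flat ends from above; it can turn between the fingers.
- cap_a_hinge (a point): middle of the left (+y) cap's hinge line, along the rail's y, on the far side, 58 mm above the bench; from here the shut cap's grip bar lies 72 mm towards the robot and 32 mm up
- cap_a (a joint): angle of the left (+y) cap, rad: 0 shut, its front edge swings up and away from the robot to the stop at 1.35. It moves freely but a spring shuts it: holding it open at 1.1 takes about 3 N at the grip; let go, it closes
- bolt_b_head (a point): middle of the top of the middle bolt's hexagon head, 20 mm across flats, 55 mm above the bench, 10 mm proud of the 40 mm square boss it stands in; under the guard at the start
- bolt_b (a joint): how far the middle bolt has sunk, m: 0 at the start. A tight bolt does not give under a tap; the loose one sinks about 6 mm under some 3 N, then stops hard, and stays down
- cap_b_grip (a point): middle of the black grip bar of the middle cap: a round bar along the rail's y, 16 mm in diameter, 32 mm long with flat ends, 90 mm above the bench when shut, on a 9 mm stem over the front of the green cap plate (86 x 80 x 5 mm, its top 61 mm above the bench, so 21 mm free under the bar). Take it by its flat ends from above; it can turn between the fingers.
- cap_b_hinge (a point): middle of the middle cap's hinge line, along the rail's y, on the far side, 58 mm above the bench; from here the shut cap's grip bar lies 72 mm towards the robot and 32 mm up
- cap_b (a joint): angle of the middle cap, rad: 0 shut, its front edge swings up and away from the robot to the stop at 1.35. It moves freely but a spring shuts it: holding it open at 1.1 takes about 3 N at the grip; let go, it closes
- bolt_c_head (a point): middle of the top of the right (-y) bolt's hexagon head, 20 mm across flats, 55 mm above the bench, 10 mm proud of the 40 mm square boss it stands in; under the guard at the start
- bolt_c (a joint): how far the right (-y) bolt has sunk, m: 0 at the start. A tight bolt does not give under a tap; the loose one sinks about 6 mm under some 3 N, then stops hard, and stays down
- cap_c_grip (a point): middle of the black grip bar of the right (-y) cap: a round bar along the rail's y, 16 mm in diameter, 32 mm long with flat ends, 90 mm above the bench when shut, on a 9 mm stem over the front of the green cap plate (86 x 80 x 5 mm, its top 61 mm above the bench, so 21 mm free under the bar). Take it by its flat ends from above; it can turn between the fingers.
- cap_c_hinge (a point): middle of the right (-y) cap's hinge line, along the rail's y, on the far side, 58 mm above the bench; from here the shut cap's grip bar lies 72 mm towards the robot and 32 mm up
- cap_c (a joint): angle of the right (-y) cap, rad: 0 shut, its front edge swings up and away from the robot to the stop at 1.35. It moves freely but a spring shuts it: holding it open at 1.1 takes about 3 N at the grip; let go, it closes
- spanner_13: steel combination spanner, 27 x 193 x 8 mm, lying right of the rail, roughly along x; origin at the middle of its underside. Leave it alone
- piston: bare metal piston, 44 mm in diameter, 43 mm high, standing right of the rail; origin at the middle of its underside. Leave it alone
- torch: grey torch standing upright, 39 mm in diameter, 124 mm tall, right of the rail; origin at the middle of its underside. Leave it alone
- bearing: ball bearing lying flat, 47 mm in diameter, 14 mm high, left of the rail; origin at the middle of its underside. Leave it alone

How it is judged:
By the outcome, as a careful person would: the job done as asked, in the order asked, and still so for the second after the job is handed in, while the arm keeps its last pose, push and grip.
It also fails if it takes over 64 s, if anything falls off the work surface, if the arm or the gripper's body presses on something with over 40 N, if the wrist force passes 120 N, or if a joint passes its speed limit or range.

## Working session

There is one attempt and no reset: what is moved stays moved. The work goes in short steps, Python scripts to look and compute and a tool call to move; the robot and the scene stay as the last step left them, time stands still between calls to the robot, and variables do not carry over. Pictures are saved under pics/ and viewed, at most 10 in all, crops included, and the job is handed in when it is done.

Besides the shell and the picture viewer there is one more tool, called after "Request:" by a JSON object that holds its "api" and its "payload". carry_out: Moves the arm, as the interface text tells. Its arguments: {"type":"object","properties":{"claw":{"type":"array","items":{"type":"number"}},"delta_pos":{"type":"array","items":{"type":"array","items":{"type":"number"}}},"angular":{"type":"array","items":{"type":"array","items":{"type":"number"}}},"force":{"type":"number"}},"required":["claw","delta_pos","angular"]}

```bash
mkdir -p pics; cat > h.py <<'E'
import numpy as np, cv2
from cell import arm
from scipy.spatial.transform import Rotation as R
def ray(p,c):
    k=np.linalg.inv(p['mtx'])@[c[0]*512,c[1]*384,1]; T=np.array(p['T']); return T[:3,3],T[:3,:3]@k
def atz(p,c,z):
    o,d=ray(p,c); return o+d*(z-o[2])/d[2]
def save(p,n): cv2.imwrite('pics/'+n+'.png',cv2.cvtColor(p['frame'],cv2.COLOR_RGB2BGR))
E
python3 - <<'E'
from h import *
s=arm.observe(); print({k:np.round(v,3) for k,v in s.items()}); print(R.from_rotvec(s['ee_rot']).as_matrix().round(3))
for n in['top','scene']:
    p=arm.get_image(n); save(p,n+'0')
    for l,z in[('guard_knob',.088),('cap_a_grip',.09),('cap_b_grip',.09),('cap_c_grip',.09),('cap_a_hinge',.058),('rail',0),('torch',0),('piston',0),('spanner_13',0),('bearing',0)]:
        print(n,l,[(round(q['conf'],2),np.round(np.array(q['centre'])*[512,384]).tolist(),atz(p,q['centre'],z).round(4).tolist()) for q in arm.place_of(l,p)[:4]])
E
```

```text
{'clock': np.float64(0.0), 'joints': array([ 1.023,  0.435,  0.025,  1.574, -0.012,  1.134, -0.075]), 'dq': array([ 0.   ,  0.001, -0.   , -0.001, -0.   , -0.   , -0.   ]), 'joint_efforts': array([-1.0000e-03, -6.6784e+01,  9.8500e-01, -3.1447e+01, -6.0000e-02,
        4.3000e-02,  0.0000e+00]), 'position': array([ 0.269, -0.564,  0.226]), 'ee_rot': array([-3.063e+00, -6.930e-01,  1.000e-03]), 'force': array([-0.097,  0.576, -0.657]), 'ft_torque': array([-0.033, -0.03 , -0.027]), 'gripper_force': np.float64(0.0), 'width': np.float64(1.003)}
[[ 0.903  0.43  -0.001]
 [ 0.43  -0.903  0.001]
 [-0.    -0.002 -1.   ]]
top guard_knob [(0.63, [228.0, 201.0], [0.5051, -0.0361, 0.088])]
top cap_a_grip [(0.93, [195.0, 184.0], [0.5521, 0.0617, 0.09])]
top cap_b_grip [(0.73, [230.0, 184.0], [0.5555, -0.0407, 0.09])]
top cap_c_grip [(0.73, [267.0, 188.0], [0.5444, -0.1492, 0.09]), (0.73, [197.0, 162.0], [0.619, 0.0576, 0.09])]
top cap_a_hinge [(0.76, [196.0, 162.0], [0.6263, 0.0649, 0.058])]
top rail [(0.6, [235.0, 191.0], [0.5494, -0.0525, 0.0])]
top torch [(0.65, [351.0, 174.0], [0.6067, -0.4146
[... 374 characters left out ...]
66, [221.0, 222.0], [0.5511, 0.0688, 0.09]), (0.49, [253.0, 186.0], [0.5466, -0.1275, 0.09])]
scene cap_b_grip [(0.7, [238.0, 199.0], [0.5579, -0.044, 0.09])]
scene cap_c_grip [(0.93, [254.0, 185.0], [0.5466, -0.1297, 0.09])]
scene cap_a_hinge [(0.85, [204.0, 217.0], [0.6298, 0.0549, 0.058])]
scene rail [(0.64, [241.0, 215.0], [0.5595, -0.0614, 0.0]), (0.41, [240.0, 184.0], [0.6411, -0.1933, 0.0])]
scene torch [(0.71, [271.0, 156.0], [0.6196, -0.3922, 0.0])]
scene piston [(0.64, [321.0, 169.0], [0.4161, -0.4212, 0.0]), (0.56, [193.0, 299.0], [0.51, 0.2981, 0.0])]
scene spanner_13 [(0.67, [321.0, 157.0], [0.4433, -0.4862, 0.0]), (0.43, [239.0, 182.0], [0.6513, -0.2033, 0.0])]
scene bearing []
```

```bash
python3 - <<'E'
import cv2
a=cv2.imread('pics/top0.png')[130:260,160:300]
cv2.imwrite('pics/top0c.png',cv2.resize(a,None,fx=4.4,fy=4.4,interpolation=cv2.INTER_CUBIC))
E
```

```text
(no output)
```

View pics/top0c.png

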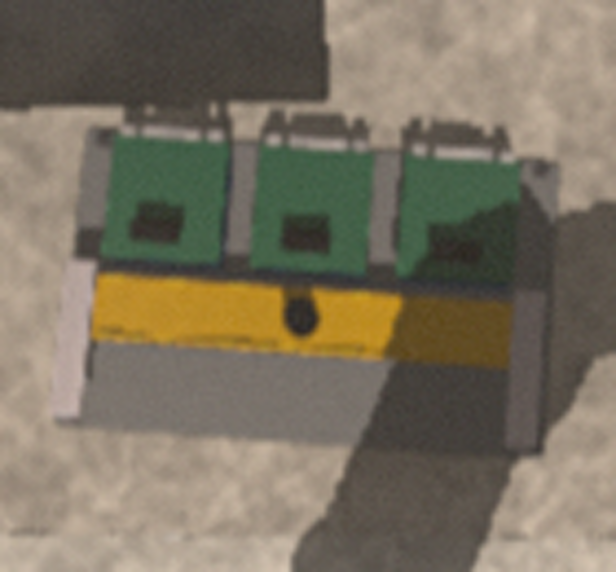

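View pics/scene0.png

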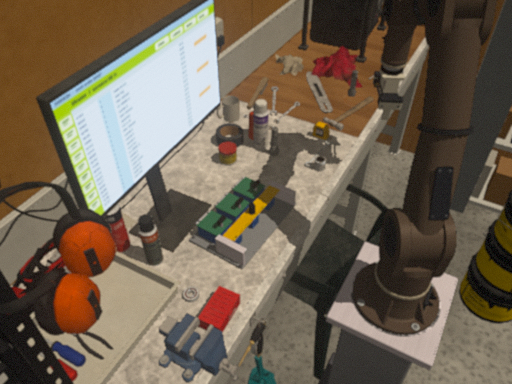

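Request:
{"api": "carry_out", "payload": {"claw": [5,5,5,5,5,5,5,5,5,5,5,5,5,5,5,5,5,5,5,5], "delta_pos": [[2.6,-2.6,-0.15],[2.6,-2.6,-0.15],[2.6,-2.6,-0.15],[2.6,-2.6,-0.15],[2.6,-2.6,-0.15],[2.6,-2.6,-0.15],[2.6,-2.6,-0.15],[2.6,-2.6,-0.15],[2.6,-2.6,-0.15],[2.6,-2.6,-0.15],[2.6,-2.6,-0.15],[2.6,-2.6,-0.15],[2.6,-2.6,-0.15],[2.6,-2.6,-0.15],[2.6,-2.6,-0.15],[0,0,0],[0,0,0],[0,0,0],[0,0,0],[0,0,0]], "angular": [[0,0,0],[0,0,0],[0,0,0],[0,0,0],[0,0,0],[0,0,0],[0,0,0],[0,0,0],[0,0,0],[0,0,0],[0,0,0],[0,0,0],[0,0,0],[0,0,0],[0,0,0],[0,0,0.13],[0,0,0.13],[0,0,0.13],[0,0,0.13],[0,0,0]]}}

```text
clock: 3.1
position: [0.4532, -0.0443, 0.2493]
ee_rot: [3.139, -0.121, 0.0]
force: [0.1, -0.2, 0.8]
width: 0.544
gripper_force: 0.0
```

```bash
python3 - <<'E'
from h import *
s=arm.observe(); print(s['clock'],s['position'],s['force'],R.from_rotvec(s['ee_rot']).as_matrix().round(3).tolist())
for n in['wrist','top']:
    p=arm.get_image(n); save(p,n+'1')
    for l,z in[('guard_knob',.088),('cap_a_grip',.09),('cap_a_hinge',.058),('rail',0)]:
        print(n,l,[(round(q['conf'],2),np.round(np.array(q['centre'])*[512,384]).tolist(),atz(p,q['centre'],z).round(4).tolist()) for q in arm.place_of(l,p)[:6]])
        for q in arm.trace(l,p)[:4]:
            ys,xs=np.nonzero(q['region']); print('  tr',round(q['conf'],2),len(xs),xs.mean().round(),ys.mean().round(),atz(p,[xs.mean()/512,ys.mean()/384],z).round(4).tolist())
E
```

```text
3.1 [ 0.45321169 -0.04434594  0.24932714] [ 0.05957301 -0.17924178  0.77442414] [[0.997, -0.077, 0.0], [-0.077, -0.997, -0.0], [0.0, 0.0, -1.0]]
wrist guard_knob [(0.82, [241.0, 135.0], [0.5034, -0.0314, 0.088])]
  tr 0.71 8131 245.0 133.0 [0.5059, -0.036, 0.088]
  tr 0.15 40951 245.0 101.0 [0.5414, -0.0392, 0.088]
wrist cap_a_grip [(0.63, [153.0, 93.0], [0.5582, 0.0629, 0.09])]
  tr 0.59 5498 160.0 62.0 [0.588, 0.0495, 0.09]
wrist cap_a_hinge [(0.74, [154.0, 27.0], [0.6312, 0.0598, 0.058])]
  tr 0.92 5484 160.0 62.0 [0.5942, 0.06, 0.058]
  tr 0.5 5416 243.0 61.0 [0.5873, -0.0403, 0.058]
  tr 0.31 269 503.0 132.0 [0.4792, -0.3658, 0.058]
wrist rail [(0.65, [248.0, 90.0], [0.5593, -0.041, 0.0])]
  tr 0.9 41029 245.0 101.0 [0.5448, -0.0364, 0.0]
top guard_knob []
top cap_a_grip [(0.18, [352.0, 233.0], [0.4148, -0.39, 0.09])]
  tr 0.4 114 124.0 199.0 [0.507, 0.2649, 0.09]
top cap_a_hinge []
top rail []
  tr 0.73 2254 261.0 196.0 [0.5346, -0.1338, 0.0]
  tr 0.72 800 264.0 179.0 [0.5879, -0.1422, 0.0]
```

View pics/wrist1.png

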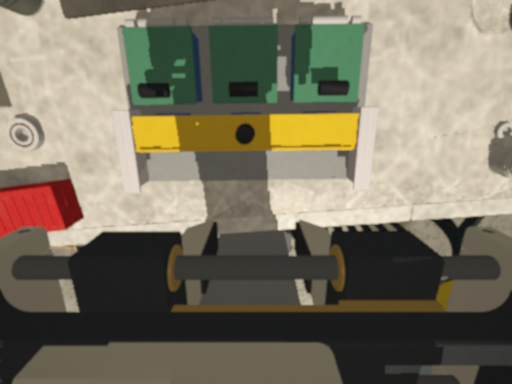

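```bash
python3 - <<'E'
from h import *
p=arm.get_image('wrist'); f=p['frame'].astype(int)
g=[]
# dark blobs on the green caps / yellow guard
dark=((f.max(2)<45)).astype(np.uint8); dark[160:]=0
n,l,st,c=cv2.connectedComponentsWithStats(dark)
for i in range(1,n):
    if 80<st[i,4]<900: print(st[i].tolist(),c[i].round(1),atz(p,c[i]/[512,384],.09).round(4),atz(p,c[i]/[512,384],.095).round(4))
y=((f[:,:,0]>140)&(f[:,:,2]<60)&(f[:,:,1]>90)).astype(np.uint8);y[160:]=0
n,l,st,c=cv2.connectedComponentsWithStats(y); i=1+st[1:,4].argmax()
print(st[i],c[i],atz(p,c[i]/[512,384],.066).round(4)); ys,xs=np.nonzero(l==i)
b=cv2.boxPoints(cv2.minAreaRect(np.c_[xs,ys].astype(np.float32))); 
for q in b: print(q.round(1),atz(p,q/[512,384],.066).round(4))
print(np.array(p['T']).round(3).tolist())
E
```

```text
[319, 81, 29, 13, 250] [331.6  86.3] [ 0.5493 -0.1369  0.09  ] [ 0.549  -0.1356  0.095 ]
[139, 83, 30, 13, 368] [154.1  89. ] [0.5614 0.0612 0.09  ] [0.5609 0.0594 0.095 ]
[229, 82, 29, 15, 406] [243.   88.6] [ 0.5543 -0.0381  0.09  ] [ 0.5539 -0.0382  0.095 ]
[237, 124, 17, 19, 251] [244.8 133.4] [ 0.5052 -0.0358  0.09  ] [ 0.5056 -0.036   0.095 ]
[ 269  113   90   37 3091] [313.27855063 130.84082821] [ 0.5    -0.1208  0.066 ]
[269. 113.] [ 0.5257 -0.0666  0.066 ]
[358. 113.] [ 0.5174 -0.1761  0.066 ]
[358. 149.] [ 0.4729 -0.1776  0.066 ]
[269. 149.] [ 0.4815 -0.0639  0.066 ]
[[-0.075, -0.955, -0.285, 0.529], [-0.997, 0.072, 0.022, -0.051], [-0.001, 0.286, -0.958, 0.408], [0.0, 0.0, 0.0, 1.0]]
```

Request:
{"api": "carry_out", "payload": {"claw": [5,5,5,5,5,5,5,5,5,5,0,0,0,0,0,0,0], "delta_pos": [[2.6,-0.6,2.0],[2.6,-0.6,2.2],[0,0,2],[0,0,2],[0,0,2],[0,0,2],[0,0,2],[0,0,2],[0,0,1],[0,0,0],[0,0,0],[0,0,0],[0,0,0],[0,0,0],[0,0,0],[0,0,0],[0,0,0]], "angular": [[0,0,-0.01],[0,0,0],[0,0,0],[0,0,0],[0,0,0],[0,0,0],[0,0,0],[0,0,0],[0,0,0],[0,0,0],[0,0,0],[0,0,0],[0,0,0],[0,0,0],[0,0,0],[0,0,0],[0,0,0]], "force": 15}}

```text
clock: 5.75
position: [0.5064, -0.0351, 0.0778]
ee_rot: [-3.139, 0.101, -0.002]
force: [-0.5, 4.5, 6.7]
width: 0.232
gripper_force: 15.0
```

Request:
{"api": "carry_out", "payload": {"claw": [0,0,0,0,0,0,0,0,0,0], "delta_pos": [[-0.5,0,0],[-0.8,0,0],[-0.8,0,0],[-0.8,0,0],[-0.8,0,0],[-0.8,0,0],[-0.5,0,0],[-0.3,0,0],[-0.3,0,0],[0,0,0]], "angular": [[0,0,0],[0,0,0],[0,0,0],[0,0,0],[0,0,0],[0,0,0],[0,0,0],[0,0,0],[0,0,0],[0,0,0]]}}

```text
clock: 6.75
position: [0.4552, -0.0318, 0.0783]
ee_rot: [-3.138, 0.102, -0.016]
force: [15.0, 3.3, -8.5]
width: 0.232
gripper_force: 15.0
```

Request:
{"api": "carry_out", "payload": {"claw": [0,0,0,0,0,0], "delta_pos": [[0,0,0],[-0.2,0,0],[-0.2,0,0],[-0.2,0,0],[0,0,0],[0,0,0]], "angular": [[0,0,0],[0,0,0],[0,0,0],[0,0,0],[0,0,0],[0,0,0]], "force": 30}}

```text
clock: 7.35
position: [0.4539, -0.0317, 0.0789]
ee_rot: [-3.138, 0.103, -0.028]
force: [29.8, 1.1, -24.8]
width: 0.232
gripper_force: 30.0
```

```bash
python3 - <<'E'
from h import *
s=arm.observe(); print(s['position'],s['force'],s['width'])
p=arm.get_image('scene'); save(p,'s2')
a=cv2.imread('pics/s2.png')[150:280,170:330]; cv2.imwrite('pics/s2c.png',cv2.resize(a,None,fx=4.4,fy=4.4,interpolation=cv2.INTER_CUBIC))
E
```

```text
[ 0.45393378 -0.03166851  0.07890557] [ 29.75122478   1.13925402 -24.78179019] 0.23209402383100142
```

View pics/s2c.png

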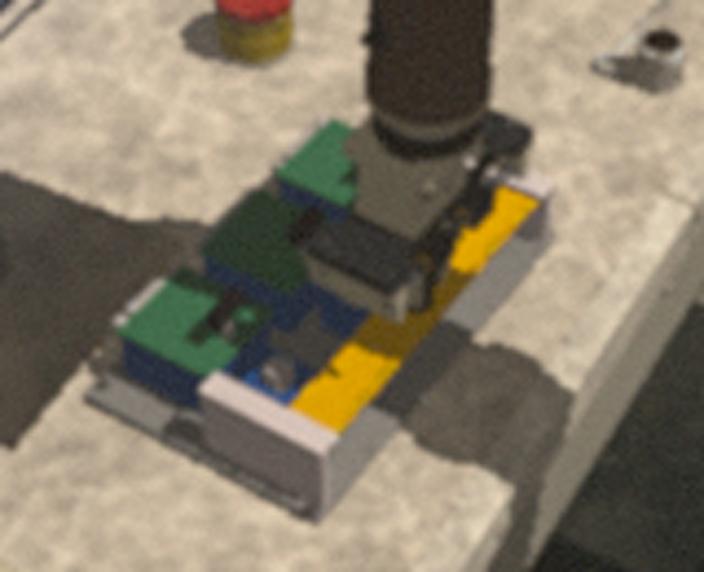

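Request:
{"api": "carry_out", "payload": {"claw": [0,0,5,5,5,5,5,5,5,5,5,5], "delta_pos": [[0.6,0,0],[0.2,0,0],[0,0,0],[0,0,0],[0,0,0],[0,0,-1],[0,0,-3],[0,0,-4],[0,0,-4],[0,0,-3],[0,0,-1],[0,0,0]], "angular": [[0,0,0],[0,0,0],[0,0,0],[0,0,0],[0,0,0],[0,0,0],[0,0,0],[0,0,0],[0,0,0],[0,0,0],[0,0,0],[0,0,0]]}}

```text
clock: 8.6
position: [0.4526, -0.0326, 0.2387]
ee_rot: [3.14, -0.103, 0.005]
force: [-0.6, 0.5, -1.1]
width: 0.544
gripper_force: 0.0
```

```bash
python3 - <<'E'
from h import *
s=arm.observe(); print(s['position'],s['force'],R.from_rotvec(s['ee_rot']).as_matrix().round(3).tolist())
p=arm.get_image('wrist'); save(p,'w3'); f=p['frame'].astype(int)
dark=((f.max(2)<45)).astype(np.uint8); dark[200:]=0
n,l,st,c=cv2.connectedComponentsWithStats(dark)
for i in range(1,n):
    if 80<st[i,4]<900: print(st[i].tolist(),c[i].round(1),atz(p,c[i]/[512,384],.09).round(4))
for l,z in[('guard_knob',.088),('bolt_a_head',.055),('bolt_b_head',.055),('bolt_c_head',.055),('cap_a_grip',.09)]:
    print(l,[(round(q['conf'],2),np.round(np.array(q['centre'])*[512,384]).tolist(),atz(p,q['centre'],z).round(4).tolist()) for q in arm.place_of(l,p)[:6]])
    for q in arm.trace(l,p)[:4]:
        ys,xs=np.nonzero(q['region']); print('  tr',round(q['conf'],2),len(xs),xs.mean().round(),ys.mean().round(),atz(p,[xs.mean()/512,ys.mean()/384],z).round(4).tolist())
E
```

```text
[ 0.45263183 -0.03262483  0.23874188] [-0.58718322  0.50064337 -1.11706243] [[0.998, -0.066, 0.003], [-0.066, -0.998, -0.0], [0.003, 0.0, -1.0]]
[146, 80, 33, 14, 424] [162.1  86.6] [0.5612 0.0613 0.09  ]
[240, 80, 30, 15, 444] [254.6  87. ] [ 0.5542 -0.0385  0.09  ]
[332, 80, 32, 14, 300] [346.2  85.6] [ 0.549  -0.1372  0.09  ]
[247, 165, 16, 21, 287] [254.7 175. ] [ 0.4568 -0.0321  0.09  ]
guard_knob [(0.73, [252.0, 178.0], [0.4534, -0.0284, 0.088])]
  tr 0.91 7685 255.0 172.0 [0.46, -0.0321, 0.088]
bolt_a_head [(0.84, [175.0, 125.0], [0.5193, 0.0635, 0.055]), (0.54, [254.0, 129.0], [0.5079, -0.035, 0.055])]
  tr 0.52 304 178.0 128.0 [0.5159, 0.0612, 0.055]
  tr 0.26 5949 168.0 59.0 [0.5946, 0.0606, 0.055]
bolt_b_head [(0.54, [255.0, 129.0], [0.5072, -0.0358, 0.055])]
  tr 0.56 279 255.0 127.0 [0.5098, -0.0355, 0.055]
bolt_c_head [(0.67, [336.0, 127.0], [0.5034, -0.1366, 0.055]), (0.17, [161.0, 87.0], [0.5644, 0.0739, 0.055])]
  tr 0.89 293 332.0 127.0 [0.5032, -0.1326, 0.055]
cap_a_grip [(0.65, [164.0, 87.0], [0.5608, 0.059, 0.09])]
  tr 0.79 6062 168.0 59.0 [0.5875, 0.0505, 0.09]
  tr 0.75 1100 26.0 131.0 [0.5244, 0.2229, 0.09]
```

View pics/w3.png

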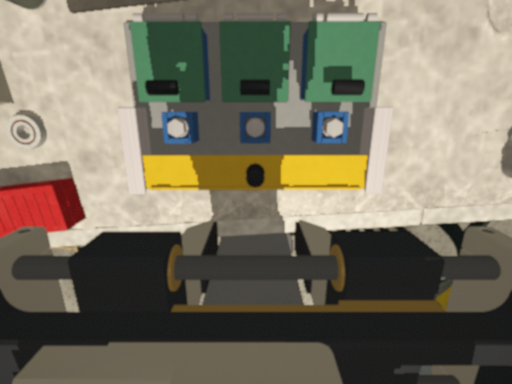

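```bash
python3 - <<'E'
from h import *
def edges(name,img,cols,lo):
    f=img.astype(int); y=(f[:,:,0]-f[:,:,2]>90)
    return [(c,*(np.nonzero(y[lo:210,c])[0][[0,-1]]+lo)) for c in cols]
p=arm.get_image('wrist')
for c,a,b in edges('now',p['frame'],[170,200,230,290,320,345],140):
    A=atz(p,[(c+.5)/512,a/384],.066);B=atz(p,[(c+.5)/512,(b+1)/384],.066); m=(A+B)/2
    d=np.array([.998,-.066]); o=np.array([.5542,-.0385]) ; print(c,a,b,A.round(4)[:2],B.round(4)[:2],'rail x mid',((m[:2]-o)@d).round(4))
E
```

```text
170 154 188 [0.4838 0.0712] [0.4389 0.0783] rail x mid -0.1001
200 155 187 [0.4801 0.0341] [0.4377 0.0395] rail x mid -0.1001
230 155 187 [ 0.4777 -0.0031] [0.4351 0.0009] rail x mid -0.1001
290 154 188 [ 0.4741 -0.0776] [ 0.4288 -0.0763] rail x mid -0.1
320 154 189 [ 0.4716 -0.1147] [ 0.4249 -0.1149] rail x mid -0.1007
345 154 188 [ 0.4696 -0.1457] [ 0.4241 -0.1471] rail x mid -0.1
```

Request:
{"api": "carry_out", "payload": {"claw": [0,0,0,0,0,0,0,0,0,0,0,0,0,0], "delta_pos": [[2.8,0,1],[2.8,0,2],[0,0,3],[0,0,3],[0,0,3],[0,0,2.5],[0,0,2],[0,0,1],[0,0,0.3],[0,0,0.3],[0,0,0.3],[0,0,0.2],[0,0,0],[0,0,0]], "angular": [[0,0,0],[0,0,0],[0,0,0],[0,0,0],[0,0,0],[0,0,0],[0,0,0],[0,0,0],[0,0,0],[0,0,0],[0,0,0],[0,0,0],[0,0,0],[0,0,0]]}}

```text
clock: 10.6
position: [0.5089, -0.0362, 0.0545]
ee_rot: [3.139, -0.103, 0.005]
force: [-10.8, -0.7, 35.9]
width: 0.005
gripper_force: 17.9
```

Request:
{"api": "carry_out", "payload": {"claw": [0,0,0,0,0,0,0,0,0,0,0,0], "delta_pos": [[0,0,-2],[0,-2,-0.5],[0,-2.5,0],[0,-2.5,0],[0,-2,0],[0,-1,0],[0,0,1],[0,0,1],[0,0,0.2],[0,0,0.15],[0,0,0.1],[0,0,0]], "angular": [[0,0,0],[0,0,0],[0,0,0],[0,0,0],[0,0,0],[0,0,0],[0,0,0],[0,0,0],[0,0,0],[0,0,0],[0,0,0],[0,0,0]]}}

```text
clock: 11.8
position: [0.5144, 0.0631, 0.0516]
ee_rot: [3.14, -0.104, -0.0]
force: [0.3, 0.1, -0.6]
width: 0.004
gripper_force: 0.0
```

Request:
{"api": "carry_out", "payload": {"claw": [0,0,0,0], "delta_pos": [[0,0,0.1],[0,0,0.1],[0,0,0],[0,0,0]], "angular": [[0,0,0],[0,0,0],[0,0,0],[0,0,0]]}}

```text
clock: 12.2
position: [0.5144, 0.0637, 0.0497]
ee_rot: [-3.14, 0.102, -0.0]
force: [0.4, 0.1, -0.8]
width: 0.006
gripper_force: 0.1
```

Request:
{"api": "carry_out", "payload": {"claw": [0,0,0,0], "delta_pos": [[0,0,0.1],[0,0,0.1],[0,0,0],[0,0,0]], "angular": [[0,0,0],[0,0,0],[0,0,0],[0,0,0]]}}

```text
clock: 12.6
position: [0.5146, 0.0638, 0.0488]
ee_rot: [3.14, -0.102, 0.001]
force: [-4.5, -1.9, 16.4]
width: 0.002
gripper_force: 8.5
```

Request:
{"api": "carry_out", "payload": {"claw": [0,0,0,0,0,0,0], "delta_pos": [[0,0,0.1],[0,0,0],[0,0,-1],[0,0,-3],[0,0,-4],[0,0,-3],[0,0,-0.5]], "angular": [[0,0,0],[0,0,0],[0,0,0],[0,0,0],[0,0,0],[0,0,0],[0,0,0]]}}

```text
clock: 13.3
position: [0.5165, 0.0643, 0.1654]
ee_rot: [-3.139, 0.102, -0.009]
force: [-0.5, -0.1, -0.4]
width: 0.004
gripper_force: 0.0
```

```bash
python3 - <<'E'
from h import *
s=arm.observe(); print(s['clock'],s['position'],s['force'])
P={n:arm.get_image(n) for n in('top','scene','wrist')}
save(P['wrist'],'w4')
print({n:np.array(P[n]['T'])[:3,3].round(3) for n in P})
def tri(ca,cb,na='scene',nb='top'):
    o1,d1=ray(P[na],np.array(ca)/[512,384]);o2,d2=ray(P[nb],np.array(cb)/[512,384])
    t=np.linalg.lstsq(np.c_[d1,-d2],o2-o1,rcond=None)[0];a=o1+t[0]*d1;b=o2+t[1]*d2;print(ca,cb,((a+b)/2).round(3),np.linalg.norm(a-b).round(3))
for cb in[(234,153),(234,145),(234,135),(234,130)]: tri((220,105),cb)
tri((214,2),(234,130));tri((214,2),(234,153))
E
```

```text
13.3 [0.51648487 0.06434652 0.16536746] [-0.48207104 -0.14493245 -0.37526484]
{'top': array([ 0.307, -0.116,  1.297]), 'scene': array([-0.017,  0.857,  1.15 ]), 'wrist': array([0.591, 0.058, 0.321])}
(220, 105) (234, 153) [ 0.58  -0.057  0.431] 0.061
(220, 105) (234, 145) [ 0.592 -0.06   0.427] 0.045
(220, 105) (234, 135) [ 0.606 -0.064  0.424] 0.025
(220, 105) (234, 130) [ 0.612 -0.066  0.423] 0.015
(214, 2) (234, 130) [ 0.556 -0.061  0.713] 0.105
(214, 2) (234, 153) [ 0.532 -0.053  0.719] 0.135
```

View pics/top0.png

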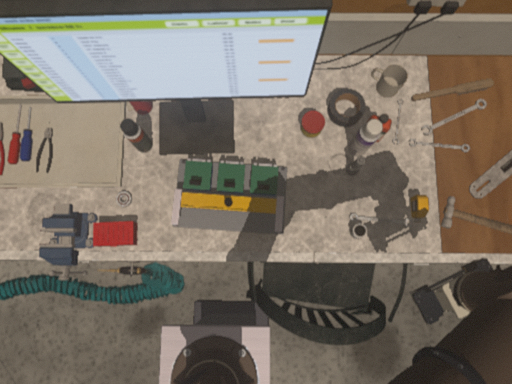

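```bash
python3 - <<'E'
from h import *
P={n:arm.get_image(n) for n in('top','scene')}
def tri(ca,cb,na='scene',nb='top'):
    o1,d1=ray(P[na],np.array(ca)/[512,384]);o2,d2=ray(P[nb],np.array(cb)/[512,384])
    t=np.linalg.lstsq(np.c_[d1,-d2],o2-o1,rcond=None)[0];a=o1+t[0]*d1;b=o2+t[1]*d2;print(ca,cb,((a+b)/2).round(3),np.linalg.norm(a-b).round(3))
tri((220,102),(305,97));tri((214,1),(328,10))
E
```

```text
(220, 102) (305, 97) [ 0.737 -0.237  0.3  ] 0.004
(214, 1) (328, 10) [ 0.744 -0.24   0.638] 0.009
```

Request:
{"api": "carry_out", "payload": {"claw": [5.5,5.5,5.5,5.5,5.5,5.5,5.5,5.5,5.5,5.5,0,0,0,0,0,0,0], "delta_pos": [[1.5,0,0],[1.5,0,0],[1.5,0,0],[0,0,0.5],[0,0,1],[0,0,2],[0,0,2],[0,0,2],[0,0,1.8],[0,0,0],[0,0,0],[0,0,0],[0,0,0],[0,0,0],[0,0,0],[0,0,0],[0,0,0]], "angular": [[0,0,0],[0,0,0],[0,0,0],[0,0,0],[0,0,0],[0,0,0],[0,0,0],[0,0,0],[0,0,0],[0,0,0],[0,0,0],[0,0,0],[0,0,0],[0,0,0],[0,0,0],[0,0,0],[0,0,0]], "force": 20}}

```text
clock: 15.25
position: [0.5597, 0.0617, 0.0692]
ee_rot: [-3.139, 0.101, -0.002]
force: [-1.1, 5.4, 4.0]
width: 0.345
gripper_force: 20.0
```

```bash
python3 - <<'E'
from h import *
s=arm.observe(); print(s['clock'],s['position'],s['force'],s['width']*92,s['gripper_force'])
T=R.from_rotvec(s['ee_rot']); print(T.as_matrix().round(3).tolist())
th=-.066; d=np.array([np.cos(th),np.sin(th),0])
# path of the grasp point about the hinge, in rows
N=20; A=1.2; tilt=.30
r0,ph=np.hypot(.072,.032),np.arctan2(.032,-.072)
pos=lambda a:(r0*np.cos(ph-a))*d+np.array([0,0,r0*np.sin(ph-a)])
for k in range(N):
    a,b=A*k/N,A*(k+1)/N; t=[0,tilt/N,0]
    T2=T*R.from_rotvec(t)
    g=pos(b)-pos(a); tcp=g+.019*(T2.as_matrix()[:,2]-T.as_matrix()[:,2])
    print(k,(T.inv().apply(tcp)*100).round(2),(np.array(pos(b)-pos(0))*1000).round(0)); T=T2
E
```

```text
15.25 [0.55969235 0.06168616 0.06923624] [-1.13504329  5.42631678  4.03726414] 31.7052597308854 20.000289380550385
[[0.998, -0.064, 0.001], [-0.064, -0.998, 0.001], [0.001, -0.001, -1.0]]
0 [ 0.23 -0.   -0.43] [ 2. -0.  4.]
1 [ 0.27 -0.   -0.41] [ 4. -0.  8.]
2 [ 0.3  -0.   -0.39] [ 7. -0. 12.]
3 [ 0.32 -0.   -0.37] [10. -1. 16.]
4 [ 0.35  0.   -0.35] [13. -1. 20.]
5 [ 0.38  0.   -0.32] [16. -1. 23.]
6 [ 0.4   0.   -0.29] [19. -1. 27.]
7 [ 0.42  0.   -0.27] [23. -2. 30.]
8 [ 0.44  0.   -0.24] [27. -2. 32.]
9 [ 0.45  0.   -0.2 ] [31. -2. 35.]
10 [ 0.47  0.   -0.17] [35. -2. 37.]
11 [ 0.48  0.   -0.14] [39. -3. 40.]
12 [ 0.49  0.   -0.1 ] [43. -3. 41.]
13 [ 0.5   0.   -0.07] [48. -3. 43.]
14 [ 0.5   0.   -0.03] [52. -3. 44.]
15 [0.5 0.  0. ] [57. -4. 45.]
16 [0.5  0.   0.04] [61. -4. 46.]
17 [0.5  0.   0.07] [66. -4. 47.]
18 [0.49 0.   0.11] [71. -5. 47.]
19 [0.48 0.   0.14] [76. -5. 47.]
```

Request:
{"api": "carry_out", "payload": {"claw": [0,0,0,0,0,0,0,0,0,0], "delta_pos": [[0.23,0,-0.43],[0.27,0,-0.41],[0.3,0,-0.39],[0.32,0,-0.37],[0.35,0,-0.35],[0.38,0,-0.32],[0.4,0,-0.29],[0.42,0,-0.27],[0.44,0,-0.24],[0.45,0,-0.2]], "angular": [[0,0.015,0],[0,0.015,0],[0,0.015,0],[0,0.015,0],[0,0.015,0],[0,0.015,0],[0,0.015,0],[0,0.015,0],[0,0.015,0],[0,0.015,0]], "force": 25}}

```text
clock: 16.25
position: [0.591, 0.0596, 0.1033]
ee_rot: [3.127, -0.1, 0.23]
force: [-5.4, 6.0, 0.3]
width: 0.346
gripper_force: 25.0
```

Request:
{"api": "carry_out", "payload": {"claw": [0,0,0,0,0,0,0,0,0,0,0], "delta_pos": [[0.47,0,-0.17],[0.48,0,-0.14],[0.49,0,-0.1],[0.5,0,-0.07],[0.5,0,-0.03],[0.5,0,0],[0.5,0,0.04],[0.5,0,0.07],[0.49,0,0.11],[0.48,0,0.14],[0,0,0]], "angular": [[0,0.015,0],[0,0.015,0],[0,0.015,0],[0,0.015,0],[0,0.015,0],[0,0.015,0],[0,0.015,0],[0,0.015,0],[0,0.015,0],[0,0.015,0],[0,0,0]]}}

```text
clock: 17.35
position: [0.6411, 0.0564, 0.117]
ee_rot: [3.096, -0.099, 0.47]
force: [-4.2, 4.4, 7.0]
width: 0.347
gripper_force: 25.0
```

```bash
python3 - <<'E'
from h import *
s=arm.observe(); T=R.from_rotvec(s['ee_rot']).as_matrix(); g=s['position']-.019*T[:,2]
d=np.array([np.cos(-.066),np.sin(-.066)])
g0=np.array([.5597,.0617]); h=g0+.072*d; x=(g[:2]-h)@d; z=g[2]-.058
print(s['clock'],g.round(4),'angle deg',np.degrees(np.arctan2(.032,-.072)-np.arctan2(z,x)).round(1),np.hypot(x,z),'vs',np.hypot(.072,.032),s['force'],s['width'])
p=arm.get_image('scene'); save(p,'s5'); save(arm.get_image('wrist'),'w5')
a=cv2.imread('pics/s5.png')[120:280,170:330]; cv2.imwrite('pics/s5c.png',cv2.resize(a,None,fx=3.7,fy=3.7,interpolation=cv2.INTER_CUBIC))
E
```

```text
17.35 [0.6354 0.0568 0.1352] angle deg 68.9 0.07727569361180538 vs 0.07879086241436883 [-4.234245    4.37154005  7.01666256] 0.34688690225287855
```

View pics/s5c.png

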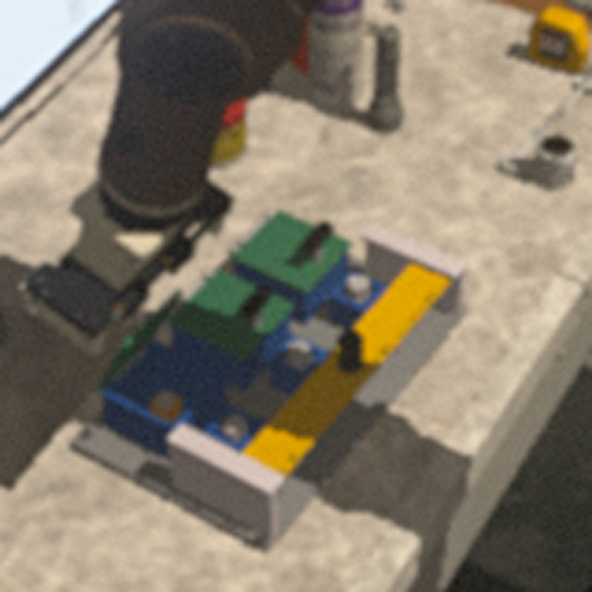

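View pics/w5.png

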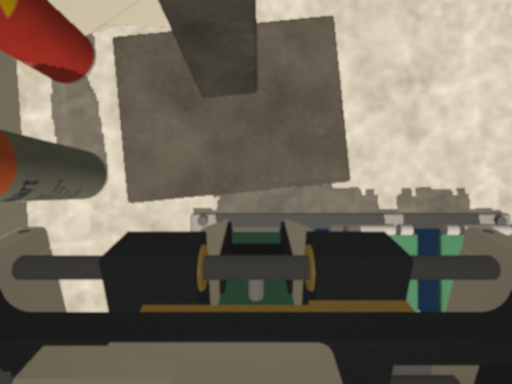

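Request:
{"api": "carry_out", "payload": {"claw": [0,0,0,0], "delta_pos": [[0.1,0,0],[0,0,0],[0,0,0],[0,0,0]], "angular": [[0,0,0],[0,0,0],[0,0,0],[0,0,0]]}}

```text
clock: 17.85
position: [0.6415, 0.0564, 0.117]
ee_rot: [3.096, -0.099, 0.468]
force: [-5.4, 6.1, 7.3]
width: 0.345
gripper_force: 25.0
```

```bash
python3 -c "
from h import *
s=arm.observe();print(s['position'],s['force'],s['width'],s['gripper_force']);print(arm.sign_off())"
```

```text
[0.64148692 0.05638528 0.11702937] [-5.35500442  6.13734886  7.2718199 ] 0.3446246465877984 25.000889897346497
the job is handed in; nothing more can be done
None
```

The guard is out to its stop, bolt a was the loose one and is pushed down about 6 mm to its stop, and the gripper is holding cap a open at about 69°; caps b and c are shut, bolt c was never tapped because bolt a had already given, and the job is handed in at about 18 s.

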